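Unlock the rule rack and take out the steel rule

TASK

The yellow keeper on the telescopic tube of the rack holds down one end of the steel rule. Pinch the square sleeve over its red spring button so that the button goes in flush, and slide the sleeve back, away from the rule, until the button pops out through the sleeve's other hole; leave it locked there. Then lift the freed end of the rule over the lip of its cradle, draw the rule out of the roofed pocket endwise, and lay it flat along the middle of the lab notebook without disturbing the bottles, the flasks and the small box around.

Things in the scene. Friction and masses are not known exactly. Their poses are not given: they have to be found in the camera images.
- rack: Rule rack, fixed: grey T-shaped base 8 mm thick, white cradle and pocket, grey post, dark tube. Origin on the bench under the cradle; x from cradle to post (about away from the robot), y from pocket to lip (about to the left), z up. The rule lies along y in cradle and pocket, underside at z 40 mm; between them it is free all round. Post: x 257 to 280 mm, 113 mm tall.
- lip (a point): Middle of the top edge of the cradle's end lip, rack (0, 15, 48) mm. The lip is 8 mm high over the cradle's floor and 4 mm thick; it stands just beyond the rule's near end. The cradle reaches 30 mm back from it and has side cheeks 7 mm high, 29 mm apart.
- pocket (a point): Middle of the mouth of the roofed pocket, on its floor, rack (0, -200, 40) mm. The pocket is 29 mm wide, 11 mm high inside, 33 mm deep towards -y, closed at the back, roof 4 mm thick; the rule's far end lies in it, so the rule can be tipped up by at most 11 degrees.
- sleeve_grip (a point): Point on the sleeve's axis in the middle of its first hole, where the button stands at the start: rack (150, 0, 90) mm. Moves with the sleeve. Axes: x along the tube to the post = the way to slide; y out of the face with the holes, which looks left and 35 degrees up; z leans 35 degrees from vertical to the right. Fingers pointing along -z and closing along y press flat on both faces.
- second_hole (a point): Middle of the sleeve's second hole, 60 mm along -x of sleeve_grip, on the outer face (y = 14 mm from the axis). The sleeve is a square aluminium tube, 28 mm across outside, wall 2.5 mm, from 90 mm before to 30 mm behind sleeve_grip; holes 13 mm wide. It runs on a dark 22 mm square tube that the post holds, turned 35 degrees about its axis.
- keeper (a point): Middle of the underside of the yellow keeper's tongue, which moves with the sleeve. Tongue 20 mm wide, 5 mm thick; at the start it is 3.5 mm above the rule's near end. A 9 mm thick riser joins it to the sleeve's front end. With the sleeve at the second hole the tongue is 44 mm clear of the rule's centre line.
- sleeve (a joint): Travel of the sleeve along the tube, m: 0 at the start (button in the first hole, keeper over the rule), 0.060 with the button in the second hole. About 0.5 mm play either way in a hole, friction 1.5 N, stop at 0.066. Stays where it is left.
- button (a joint): How far the red button is pushed in, m: 0 = out, round head (radius 6 mm) 4.5 mm proud, sleeve locked; 0.0045 = flush, then a push of about 15 to 20 N along the tube makes it duck under the wall; 0.007 under the wall. Spring 3 N out, 6 N under the wall. It is fixed lengthwise, and springs out by itself when the second hole comes slowly and uncovered over it.
- rule: Steel rule, 24 mm wide (x), 240 mm long (y), 5 mm thick (z), 0.16 to 0.28 kg. Origin at the centre of its underside; +y end is the near end, under the keeper and behind the lip. Grip it across its width with the fingertips no lower than its underside, so that it can be laid down flat.
- rule_near (a point): centre of the rule's near end, on the underside (120 mm along the rule's +y)
- rule_far (a point): centre of the rule's far end, on the underside (120 mm along the rule's -y), in the pocket at the start
- notebook: Pale lab notebook lying closed on the bench to the left of the rack, fixed; 210 mm long (its x), 150 mm wide (its y), its cover is 12 mm above the bench. Origin at the centre of its underside. The rule goes along its x, either way round.
- conical_flask: conical glass flask with amber contents, 83 mm wide, 130 mm tall; origin at the centre of its underside; a bystander, loose
- volumetric_flask: round-bellied glass flask with long neck and blue stopper, 66 mm wide, 173 mm tall; origin at the centre of its underside; a bystander, loose
- ph_strips: small white and blue cardboard box, 26 x 60 x 45 mm; origin at the centre of its underside; a bystander, loose
- kcl_bottle: white bottle with blue cap, 46 mm wide, 92 mm tall; origin at the centre of its underside; a bystander, loose

How it is judged:
On the way, in this order (a step that is already met when the one before it is completed fails the run):
1. the sleeve has been slid back and the button has popped out through the second hole, the rule still in its rack (value of joint sleeve between 0.057 and 0.063 m and value of joint button below 0.0015 m and z of rule_near in the frame of rack below 0.048 m and y of rule_near in the frame of rack below 0.02 m), for 0.2 s.
2. the rule's near end is lifted above the lip while its far end is still in the pocket (z of rule_near in the frame of rack above 0.049 m and y of rule_far in the frame of rack below -0.205 m and z of rule_far in the frame of rack below 0.056 m).
3. the rule is drawn endwise over the lip, its far end out of the pocket (y of rule_far in the frame of rack above -0.195 m and x of rule_far in the frame of rack between -0.05 and 0.05 m and z of rule_near in the frame of rack above 0.044 m).
At the end, for the whole second after the job is handed in: The sleeve is locked at its second hole (travel 57 to 63 mm, button out to within 1.5 mm); the rule lies at rest flat (within 0.06 rad) on the notebook's cover, graduations up, along the notebook within 0.3 rad, its centre within 50 mm of the notebook's centre along and across (value of joint sleeve between 0.057 and 0.063 m and value of joint button below 0.0015 m and x of rule in the frame of notebook between -0.05 and 0.05 m and y of rule in the frame of notebook between -0.05 and 0.05 m and z of rule in the frame of notebook between 0.007 and 0.017 m and angle between rule's own z axis and vertical below 0.06 rad and angle between the y axis of rule and the x axis of notebook, either way round below 0.3 rad and linear speed of rule below 0.02 m/s); the robot touches nothing.
It fails at once if a bottle, a flask or the small box beside the work is moved more than 40 mm or tipped (distance of any of conical_flask, volumetric_flask, ph_strips, kcl_bottle from where it was at the start of the episode above 0.04 m or angle between any of conical_flask, volumetric_flask, ph_strips, kcl_bottle's own z axis and vertical above 0.5 rad).
It also fails if it takes over 51 s, if anything falls off the work surface, if the arm or the gripper's body presses on something with over 40 N, if the wrist force passes 120 N, or if a joint passes its speed limit or range.

ROBOT

A 6-joint arm with a two-finger parallel gripper is mounted at the origin on a cart in front of the work surface, level with it; the furniture and walls round the work are solid. World frame = base frame: x ahead of the robot, y to its left, z up, the work surface at z = 0. Lengths are in m, angles in rad, forces in N, time in s.
With the tool pointing down it reaches from about 0.375 to 0.75 m from the base axis. Payload 9 kg.
Tool frame: the origin (TCP) lies between the finger pads; the fingertips stand 22 mm ahead of it and the grasp point (between the pads) lies 3 mm ahead of it (nose_length is the distance from the TCP to the fingertips, in m); z points along the fingers, y is the direction in which the jaws open and shut (so a half turn about z gives the same grasp; the last joint's range is limited). The gripper opens to 85 mm and grips with 20 to 120 N. Pads are 22 mm wide; open, the fingers measure 114 mm over their backs; the gripper's body (76 mm by 85 mm) begins 54 mm behind the grasp point. The pads swing forward as they close: fully open they stand 13 mm farther back than shut.
Start: joints at [-0.218, 0.104, 0.097, 1.564, 0, 1.353], TCP at [0.6, 0, 0.253] pointing down, gripper open.
Joint ranges: [-2.99, 2.99], [-0.84, 1.86], [-1.1, 1.16], [-1.84, 2.11], [-1.51, 1.56], [-3.14, 3.14]. Speed limits (rad/s): [2.22, 2.22, 2.57, 3.14, 3.14, 3.14].

INTERFACE

Orientations are given as [roll, pitch, yaw] about the fixed x, y, z axes, in that order (R = Rz(yaw) Ry(pitch) Rx(roll)).
In Python, from bench import move_to, line_to, move_j, gripper_to, wait, inverse_kinematics, sense, snapshot, Unreachable, finish_job, nose_length gives the robot as it stands. The module is installed in compiled form; this text tells all that it offers. Calls block until the motion is done:
- move_to(position, orientation): joint-space move of the TCP to a pose.
- line_to(position, velocity=0.15, orientation=None, f_stop=None): straight line of the TCP; orientation=None keeps the orientation; velocity is the mean speed in m/s. With f_stop (N) it stops when the force on the tool has changed by that much, and returns True; else False.
- move_j(angles): joint-space move.
- gripper_to(opening, f_grip=None): opening from 0.0 (shut) to 1.0 (fully open); f_grip is the grip in N (None keeps the last); returns when the fingers have stopped.
- wait(seconds).
- inverse_kinematics(position, orientation): joint angles nearest the present ones, or None.
- sense(): the state.
- snapshot(name): name is "scene" or "side" or "wrist"; returns a dict with "pixels" (480x640x3 uint8, red, green, blue), "K" (3x3 intrinsics, pixels), "rvec" (rotation vector, rad) and "tvec" (3), from world to camera coordinates, as OpenCV has them; the wrist camera has in their place "hand_eye" (4x4, takes a point from camera to tool coordinates, whose origin is the TCP and whose axes are the flange's). Camera axes: x right, y down, z forward; pixel columns grow to the right and rows downward; lengths in m; the calibration is good to about 2 mm. A picture is of the moment at which its call begins: read the wrist's pose just before it. There is no depth.
A pose or a line that the arm cannot do raises Unreachable and nothing moves.
- finish_job(): hands the job in, once; it reports no verdict.
The state is a dict: "time": time; "joint_positions": joint angles; "qvel": joint speeds; "effort": joint torques, N m; "tool_pos": TCP position; "tcp_rot": TCP orientation; "ft_force": force on the tool from outside, world axes, zero at the start; "ft_torque": the same for the moment, N m; "gripper_width": opening from 0.0 (shut) to 1.0 (fully open).
Only numpy, scipy, OpenCV 4.12 (cv2) and the standard library are available. Lean on these libraries where they do the work, as an engineer would, in place of code of your own. Each camera call takes 0.05 s, during which the arm holds its last target.

## Working session

There is one attempt and no reset: what is moved stays moved. The work goes in short steps, each a Python script; the robot and the scene stay as the last script left them, time stands still between calls to the robot, and variables do not carry over. Pictures are saved under pics/ and viewed, and the job is handed in when it is done.

```bash
mkdir -p pics; ls
python3 - <<'E'
from bench import *
import cv2, numpy as np
np.set_printoptions(precision=4,suppress=True)
s=sense(); print(s); print(nose_length)
for n in ("scene","side","wrist"):
    d=snapshot(n); cv2.imwrite(f"pics/{n}0.png",d["pixels"][:,:,::-1])
    print(n,{k:v for k,v in d.items() if k!="pixels"})
    np.savez(f"{n}0.npz",**d)
E
```

```text
pics
{'time': 0.0, 'joint_positions': array([-0.2177,  0.1047,  0.0964,  1.5639, -0.    ,  1.3531]), 'qvel': array([-0.0009,  0.0007, -0.0012,  0.0013, -0.    ,  0.0013]), 'effort': array([  0.0007, -55.6934,  50.3644,   0.017 ,  -0.0002,  -0.    ]), 'tool_pos': array([0.5997, 0.0001, 0.2525]), 'tcp_rot': array([-3.1402, -0.0003,  1.5708]), 'ft_force': array([0.1686, 0.842 , 0.7167]), 'ft_torque': array([ 0.0427, -0.0031,  0.0031]), 'gripper_width': 1.0043502209341413}
0.022
scene {'K': array([[580.2917,   0.    , 326.9097],
       [  0.    , 580.2917, 233.0505],
       [  0.    ,   0.    ,   1.    ]]), 'rvec': array([ 1.1282, -2.1791,  1.1421]), 'tvec': array([0.3104, 0.3191, 1.4385])}
side {'K': array([[545.6228,   0.    , 315.5341],
       [  0.    , 545.6228, 236.914 ],
       [  0.    ,   0.    ,   1.    ]]), 'rvec': array([ 2.1545, -0.6504,  0.2961]), 'tvec': array([-0.4444,  0.2433,  1.6399])}
wrist {'K': array([[354.8433,   0.    , 319.3371],
       [  0.    , 354.8433, 233.4526],
       [  0.    ,   0.    ,   1.    ]]), 'hand_eye': array([[ 0.0005, -0.9524, -0.3047,  0.0798],
       [ 1.    ,  0.0002,  0.0008, -0.0001],
       [-0.0007, -0.3047,  0.9524, -0.1207],
       [ 0.    ,  0.    ,  0.    ,  1.    ]])}
```

View pics/scene0.png

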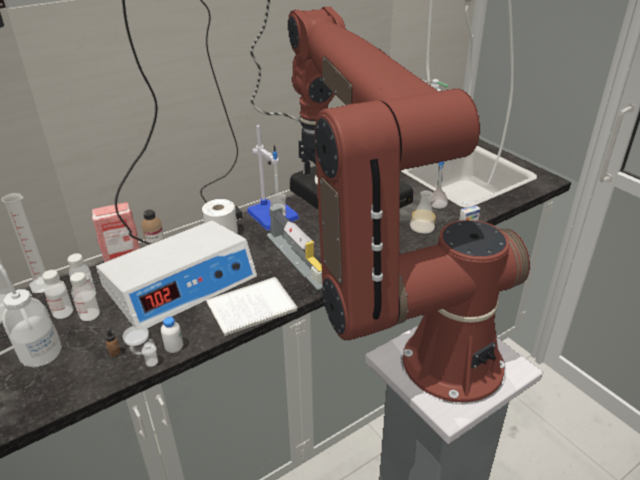

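View pics/side0.png

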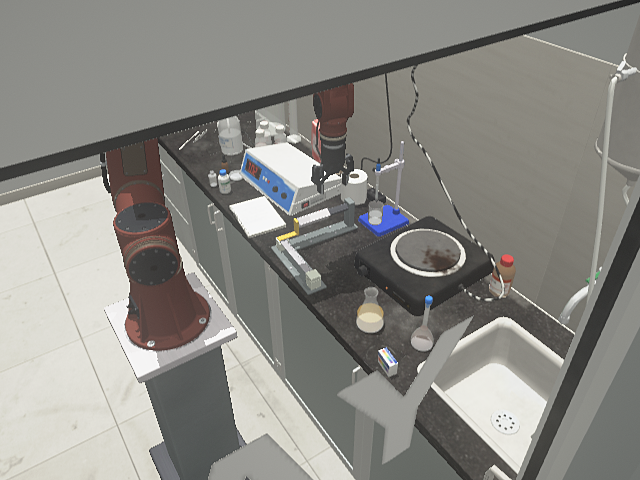

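View pics/wrist0.png

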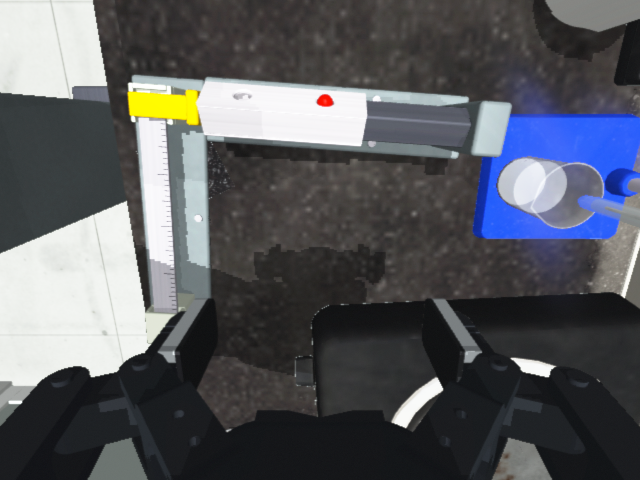

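The wrist view shows the yellow keeper (165,105), red button (325,100), second hole (242,96), post (490,128), and the rule going down from (150,120) to (165,310). The scene view shows the notebook at (252,305) and the KCl bottle at (172,335). The side view shows the notebook at (258,215), and the flasks and box on the right at (370,310), (424,325) and (388,360). I'll start with rough positions.

```bash
cat > h.py <<'E'
import numpy as np, cv2
from scipy.spatial.transform import Rotation as Ro
np.set_printoptions(precision=4,suppress=True)
def R_(o): return Ro.from_euler('xyz',o).as_matrix()
def cam(d,s=None):
    """camera centre and rotation camera->world"""
    if 'hand_eye' in d:
        T=np.eye(4);T[:3,:3]=R_(s['tcp_rot']);T[:3,3]=s['tool_pos'];T=T@d['hand_eye'];return T[:3,3],T[:3,:3]
    R=cv2.Rodrigues(d['rvec'])[0];return -R.T@d['tvec'],R.T
def ray(d,uv,s=None):
    c,R=cam(d,s);v=R@(np.linalg.inv(d['K'])@np.array([uv[0],uv[1],1.]));return c,v/np.linalg.norm(v)
def plane(d,uv,z,s=None):
    c,v=ray(d,uv,s);return c+v*(z-c[2])/v[2]
def tri(rays):
    A=np.zeros((3,3));b=np.zeros(3)
    for c,v in rays:
        P=np.eye(3)-np.outer(v,v);A+=P;b+=P@c
    x=np.linalg.solve(A,b)
    return x,[np.linalg.norm((np.eye(3)-np.outer(v,v))@(x-c)) for c,v in rays]
def proj(d,X,s=None):
    c,R=cam(d,s);p=d['K']@(R.T@(np.asarray(X)-c));return p[:2]/p[2]
E
python3 - <<'E'
from h import *
S0=dict(tool_pos=np.array([0.5997,0.0001,0.2525]),tcp_rot=np.array([-3.1402,-.0003,1.5708]))
w=dict(np.load('wrist0.npz'));sc=dict(np.load('scene0.npz'));si=dict(np.load('side0.npz'))
for n,uv,z in [('button',(325,100),.1),('hole2',(242,96),.1),('post',(490,128),.113),('rule near L',(140,118),.045),('rule far',(165,310),.045),('keeper end',(130,105),.05)]:
    print(n,plane(w,uv,z,S0))
for n,a,b in [('nb',(252,306),(258,216)),('kcl',(170,325),(223,175)),('con',(424,215),(370,312)),('vol',(440,190),(424,325)),('box',(470,212),(388,360))]:
    print(n,tri([ray(sc,a),ray(si,b)]))
for n,d,sl in (('scene',sc,(slice(180,380),slice(130,340))),('side',si,(slice(140,310),slice(190,400)))):
    im=d['pixels'][sl][:,:,::-1]; cv2.imwrite(f'pics/{n}_c.png',cv2.resize(im,None,fx=3.5,fy=3.5,interpolation=cv2.INTER_CUBIC)[:600,:800])
E
```

```text
button [0.6037 0.0936 0.1   ]
hole2 [0.544  0.0963 0.1   ]
post [0.7196 0.0746 0.113 ]
rule near L [0.4418 0.0815 0.045 ]
rule far [ 0.4387 -0.109   0.045 ]
keeper end [0.4373 0.0921 0.05  ]
nb (array([0.471 , 0.3043, 0.0013]), [np.float64(0.002575389815482692), np.float64(0.002575389815482691)])
kcl (array([0.4507, 0.5401, 0.0714]), [np.float64(0.0006627571019784425), np.float64(0.0006627571019782433)])
con (array([ 0.4884, -0.3543,  0.0448]), [np.float64(0.0009692272787437651), np.float64(0.0009692272787437508)])
vol (array([ 0.5644, -0.4938,  0.0618]), [np.float64(0.006748013287504232), np.float64(0.006748013287504204)])
box (array([ 0.4294, -0.5107,  0.0293]), [np.float64(0.0009452029406955576), np.float64(0.0009452029406954562)])
```

Run:
```python
from bench import *
from h import *
for a in ([.5,.15,.3],[.52,.2,.3],[.5,.1,.3],[.55,.1,.3],[.5,.2,.3]):
    for y in (np.pi/2,-np.pi/2):
        print(a,y,inverse_kinematics(a,[np.pi,0,y]))
```

```text
[0.5, 0.15, 0.3] 1.5707963267948966 [ 0.0406 -0.1175 -0.0383  1.65    0.      1.6114]
[0.5, 0.15, 0.3] -1.5707963267948966 [ 0.0406 -0.1175 -0.0383  1.65    0.     -1.5302]
[0.52, 0.2, 0.3] 1.5707963267948966 [ 0.1324 -0.011   0.064   1.6458  0.      1.7032]
[0.52, 0.2, 0.3] -1.5707963267948966 [ 0.1324 -0.011   0.064   1.6458  0.     -1.4384]
[0.5, 0.1, 0.3] 1.5707963267948966 [-0.0596 -0.1541 -0.0718  1.6531  0.      1.5112]
[0.5, 0.1, 0.3] -1.5707963267948966 [-0.0596 -0.1541 -0.0718  1.6531  0.     -1.6304]
[0.55, 0.1, 0.3] 1.5707963267948966 [-0.0541 -0.0052  0.0697  1.6458  0.      1.5167]
[0.55, 0.1, 0.3] -1.5707963267948966 [-0.0541 -0.0052  0.0697  1.6458  0.     -1.6249]
[0.5, 0.2, 0.3] 1.5707963267948966 [ 0.1375 -0.0675  0.0089  1.6472  0.      1.7083]
[0.5, 0.2, 0.3] -1.5707963267948966 [ 0.1375 -0.0675  0.0089  1.6472  0.     -1.4333]
```

Run:
```python
from bench import *
from h import *
import pickle
move_to([.52,.12,.3],[np.pi,0,np.pi/2])
s=sense(); d=snapshot('wrist'); pickle.dump((s,d),open('w1.pkl','wb'))
cv2.imwrite('pics/w1.png',d['pixels'][:,:,::-1]); print(s['time'],s['tool_pos'],s['tcp_rot'])
```

```text
0.8083 [0.5199 0.1203 0.3001] [3.141  0.0002 1.5717]
```

View pics/w1.png

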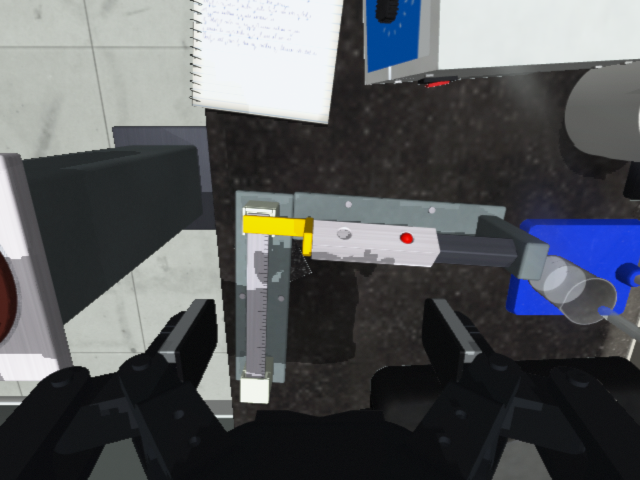

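View pics/scene_c.png

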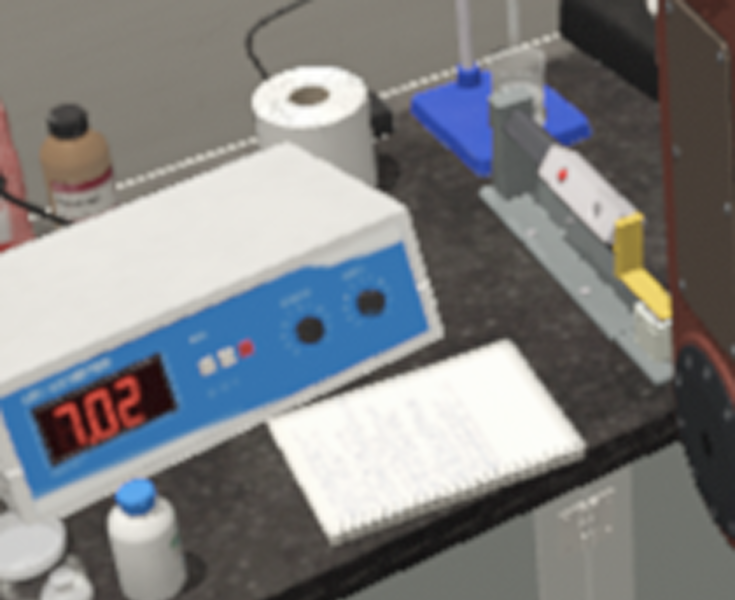

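View pics/side_c.png

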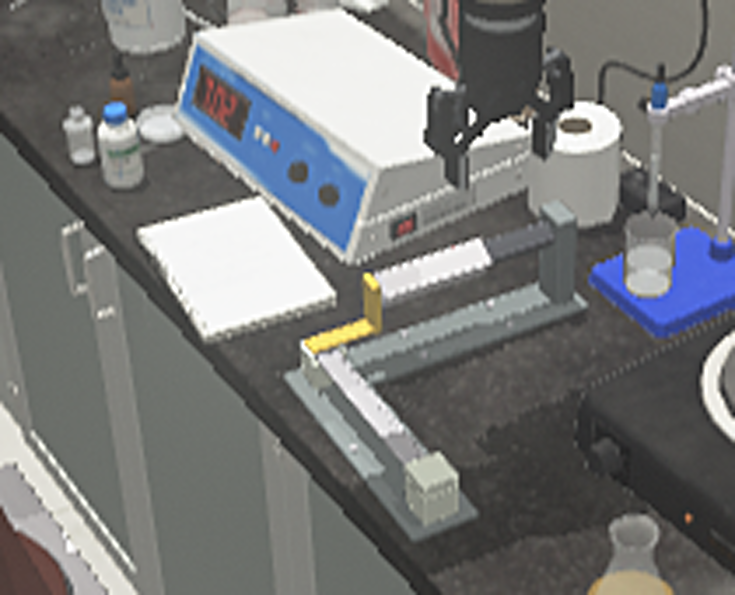

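w1 shows the rule, rack and notebook edge: button (407,238), second hole (344,234), keeper end (245,225), pocket roof (255,390). Next I'll zoom in for corner picks.

Run:
```python
from h import *
import pickle
s,d=pickle.load(open('w1.pkl','rb'))
cv2.imwrite('pics/w1a.png',cv2.resize(d['pixels'][180:420,225:385,::-1],None,fx=2.5*2,fy=2.5,interpolation=cv2.INTER_CUBIC))
cv2.imwrite('pics/w1b.png',cv2.resize(d['pixels'][190:300,290:555,::-1],None,fx=3,fy=3,interpolation=cv2.INTER_CUBIC))
w=np.load('wrist0.npz')['pixels']
cv2.imwrite('pics/w0b.png',cv2.resize(w[60:180,120:386,::-1],None,fx=3,fy=3,interpolation=cv2.INTER_CUBIC))
cv2.imwrite('pics/w0a.png',cv2.resize(w[80:330,120:220,::-1],None,fx=6,fy=2.4,interpolation=cv2.INTER_CUBIC))
def red(p):
    h=cv2.cvtColor(p,cv2.COLOR_RGB2HSV); return ((h[...,0]<8)|(h[...,0]>172))&(h[...,1]>170)&(h[...,2]>120)
for p in (w,d['pixels']):
    n,l,st,c=cv2.connectedComponentsWithStats(red(p).astype(np.uint8))
    print([(c[i],st[i]) for i in range(1,n) if st[i,4]>60])
```

```text
[(array([324.6765, 100.4191]), array([317,  95,  16,  11, 136], dtype=int32))]
[(array([437.6286,  83.3286]), array([428,  81,  21,   6,  70], dtype=int32)), (array([406.3   , 237.8222]), array([401, 233,  12,  10,  90], dtype=int32))]
```

View pics/w1a.png

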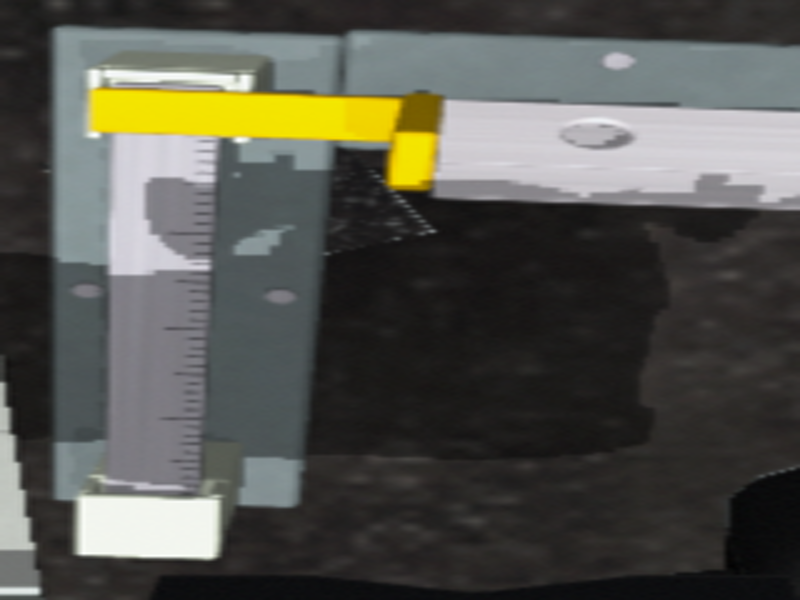

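View pics/w1b.png

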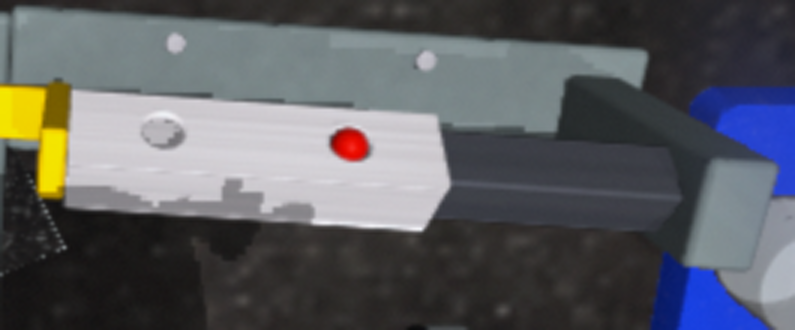

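View pics/w0b.png

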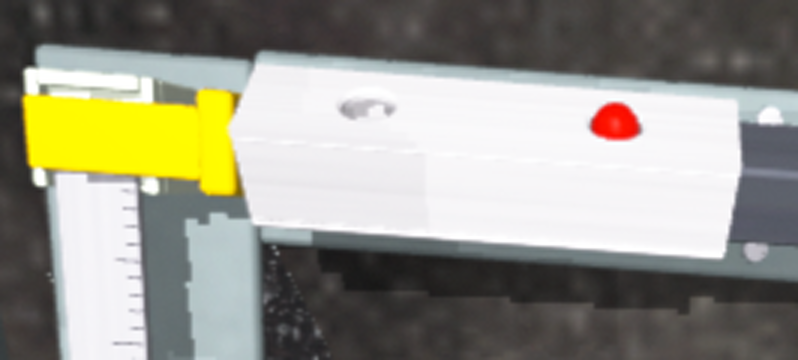

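View pics/w0a.png

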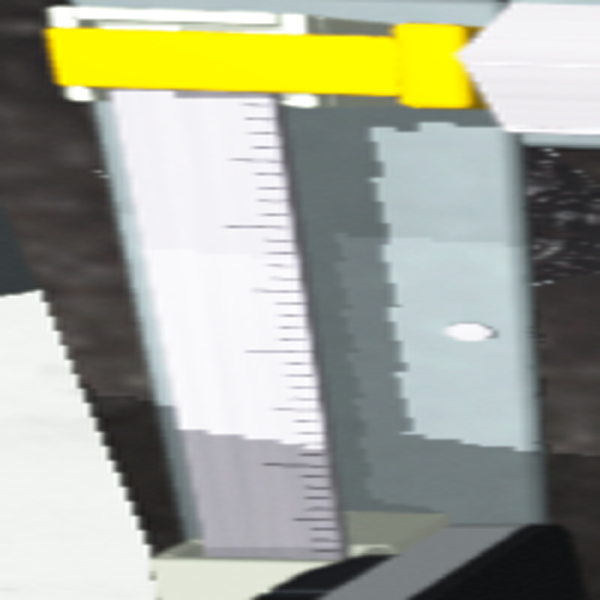

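Run:
```python
from h import *
import pickle
S0=dict(tool_pos=np.array([0.5997,0.0001,0.2525]),tcp_rot=np.array([-3.1402,-.0003,1.5708]))
w=dict(np.load('wrist0.npz'));s,d=pickle.load(open('w1.pkl','rb'))
P={}
for n,a,b,z in [('ridge rear',(367,115),(440,251.7),.1095),('left rear',(367,93.3),(435.7,228.3),.0866),('button',(324.7,100.4),(406.3,237.8),.099),('hole2',(242.3,95),(344,233.7),.098),
  ('keep A',(128.3,92.3),(243,215.2),.0485),('keep B',(129.3,115.7),(243,232.8),.0485),('postA',(477,101),(527.3,243.3),.113),('postB',(511,103),(549,245),.113),('postC',(502,156),(541.7,280),.113),('postD',(471,155),(519.3,277.3),.113)]:
    x,r=tri([ray(w,a,S0),ray(d,b,s)]);P[n]=x
    print(n,x,'res %.4f exp z %.4f'%(r[0],z), plane(w,a,z,S0)[:2],plane(d,b,z,s)[:2])
print('rule at z=.045')
for n,l in (('w0',(w,S0,[(138.3,119.6),(154.2,311),(166.2,119.6),(177.2,313)])),('w1',(d,s,[(246.6,234),(246.2,374),(268.2,234),(265.6,376)]))):
    q=[plane(l[0],u,.045,l[1])[:2] for u in l[2]]; print(n,np.array(q))
    a=q[0]-q[1];b=q[2]-q[3];print(' dir',np.degrees(np.arctan2(a[1],a[0])),np.degrees(np.arctan2(b[1],b[0])))
    m=np.array([-a[1],a[0]])/np.linalg.norm(a);print(' width',m@(q[2]-q[0]),m@(q[3]-q[1]))
h=P['button']-P['hole2'];print('rack yaw',np.degrees(np.arctan2(h[1],h[0])),np.linalg.norm(h))
```

```text
ridge rear [0.633  0.0832 0.1108] res 0.0001 exp z 0.1095 [0.6332 0.0833] [0.6334 0.0826]
left rear [0.6351 0.0989 0.0869] res 0.0004 exp z 0.0866 [0.6355 0.0991] [0.6349 0.0986]
button [0.6033 0.0933 0.1   ] res 0.0002 exp z 0.0990 [0.6035 0.0934] [0.6035 0.0928]
hole2 [0.5439 0.097  0.0989] res 0.0001 exp z 0.0980 [0.5438 0.0971] [0.5439 0.0966]
keep A [0.4381 0.1022 0.051 ] res 0.0001 exp z 0.0485 [0.4367 0.1023] [0.4377 0.1016]
keep B [0.4376 0.0834 0.0543] res 0.0001 exp z 0.0485 [0.4345 0.0834] [0.4364 0.0816]
postA [0.7082 0.0929 0.116 ] res 0.0014 exp z 0.1130 [0.708  0.0924] [0.7115 0.0923]
postB [0.731  0.0911 0.1142] res 0.0000 exp z 0.1130 [0.7316 0.0911] [0.7318 0.0906]
postC [0.7311 0.0555 0.1135] res 0.0004 exp z 0.1130 [0.731  0.0553] [0.7319 0.0553]
postD [0.7112 0.0561 0.1094] res 0.0011 exp z 0.1130 [0.7087 0.056 ] [0.7101 0.0581]
rule at z=.045
w0 [[ 0.4401  0.0802]
 [ 0.4272 -0.1102]
 [ 0.4647  0.0802]
 [ 0.451  -0.1125]]
 dir 86.13165173294972 85.92806635759845
 width -0.024528199970074015 -0.023841857077703133
w1 [[ 0.4395  0.0791]
 [ 0.4276 -0.1081]
 [ 0.4635  0.0791]
 [ 0.4521 -0.1112]]
 dir 86.34832536395545 86.56775136951516
 width -0.023967315259256283 -0.024697475824475654
rack yaw -3.5550821704173154 0.05955558726014661
```

Heights agree with the text to within 1–2 mm (button 0.100, hole 0.099, post 0.113), hole spacing is 59.6 mm and rule width about 24 mm. That puts the rack yaw at about -3.65° with its origin near (0.4535, 0.0909). Next I check reach for the pinch.

```bash
cat >> h.py <<'E'
YAW=np.radians(-3.65); RK=np.array([.4535,.0909,0.]); RR=Ro.from_euler('z',YAW).as_matrix()
def rk(p): return RK+RR@np.asarray(p,float)
c35,s35=np.cos(np.radians(35)),np.sin(np.radians(35))
def eul(R): return Ro.from_matrix(R).as_euler('xyz')
def pinchR(sg):
    z=np.array([0,s35,-c35]);y=sg*np.array([0,c35,s35]);x=np.cross(y,z)
    return RR@np.c_[x,y,z]
E
python3 - <<'E'
from bench import *
from h import *
for sg in (1,-1):
    R=pinchR(sg);print(sg,eul(R))
    for dx in (0,.063):
        for b in (.001,.05,.11):
            print(dx,b,inverse_kinematics(rk([.15+dx,0,.09])-R[:,2]*b,eul(R)))
E
```

```text
1 [2.5307 0.     3.0779]
0 0.001 [-0.3529  0.2526 -0.1341  1.3812  0.5821 -0.3484]
0 0.05 [-0.3986  0.2407 -0.074   1.4823  0.5725 -0.4017]
0 0.11 [-0.4532  0.2422  0.0162  1.6047  0.5593 -0.4645]
0.063 0.001 [-0.3251  0.4285  0.0801  1.4014  0.5873 -0.3156]
0.063 0.05 [-0.3666  0.4193  0.1418  1.4992  0.5793 -0.3645]
0.063 0.11 [-0.4165  0.424   0.236   1.6202  0.5684 -0.4225]
-1 [-2.5307  0.     -0.0637]
0 0.001 [-0.3529  0.2526 -0.1341  1.3812  0.5821  2.7932]
0 0.05 [-0.3986  0.2407 -0.074   1.4823  0.5725  2.7399]
0 0.11 [-0.4532  0.2422  0.0162  1.6047  0.5593  2.6771]
0.063 0.001 [-0.3251  0.4285  0.0801  1.4014  0.5873  2.826 ]
0.063 0.05 [-0.3666  0.4193  0.1418  1.4992  0.5793  2.7771]
0.063 0.11 [-0.4165  0.424   0.236   1.6202  0.5684  2.7191]
```

Run:
```python
from bench import *
from h import *
R=pinchR(1);o=eul(R);g=rk([.15,0,.09])
move_to(g-R[:,2]*.11,o)
line_to(g-R[:,2]*.045,velocity=.15)
s=sense();d=snapshot('wrist');cv2.imwrite('pics/w2.png',d['pixels'][:,:,::-1])
print(s['time'],s['tool_pos'],g-R[:,2]*.045,s['ft_force'])
print(proj(d,g,s),proj(d,g+RR@np.array([0,c35,s35])*.014,s))
d=snapshot('side');cv2.imwrite('pics/s2.png',cv2.resize(d['pixels'][80:310,190:450,::-1],None,fx=3,fy=2.6))
```

```text
3.2 [0.6017 0.0557 0.1275] [0.6016 0.0556 0.1269] [-0.9209 -0.7569  0.1738]
[315.4062 280.4784] [342.852  280.5228]
```

View pics/w2.png

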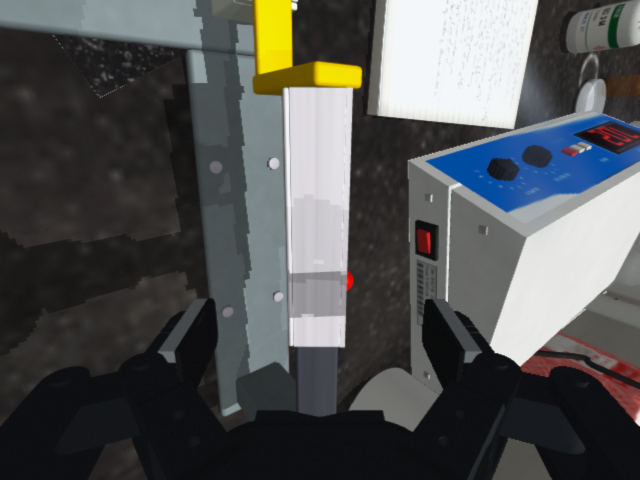

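View pics/s2.png

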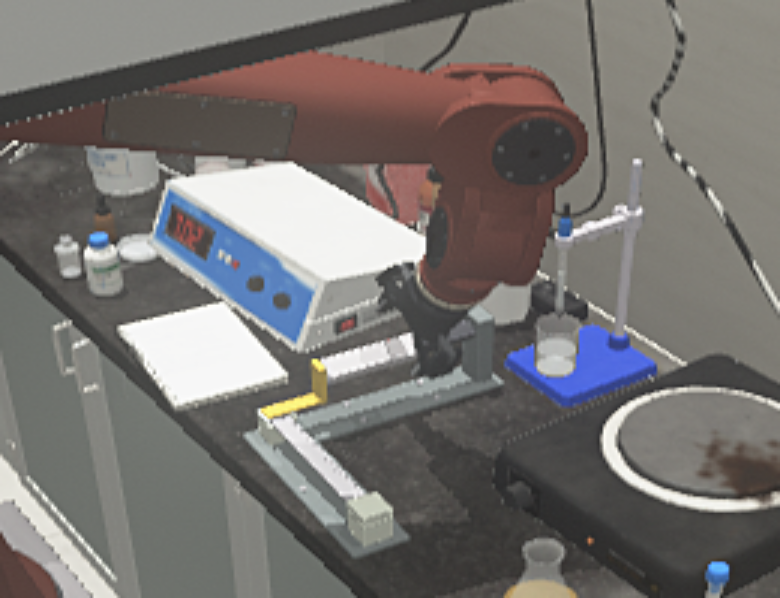

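The sleeve is centred between the fingers (edges about 289–347, pads 217/423) and the button sits at (350,281), where it should be along the tube. Going in and pinching.

Run:
```python
from bench import *
from h import *
R=pinchR(1);o=eul(R);g=rk([.15,0,.09])
print(line_to(g-R[:,2]*.002,velocity=.08,f_stop=15))
s=sense();print(s['time'],s['tool_pos']-(g-R[:,2]*.002),s['ft_force'],eul(R)-s['tcp_rot'])
gripper_to(0.0,f_grip=70)
s=sense();print(s['time'],s['gripper_width'],s['ft_force'],s['ft_torque'],s['tool_pos'])
d=snapshot('wrist');cv2.imwrite('pics/w3.png',d['pixels'][:,:,::-1])
```

```text
False
3.9833 [0.     0.     0.0002] [-0.2067 -0.2883  0.9961] [-0.0001 -0.0001 -0.0002]
4.5417 0.31690548037010385 [-1.0714 -5.837   0.8358] [-1.2892  0.3086 -0.0493] [0.6033 0.0791 0.0916]
```

View pics/w3.png

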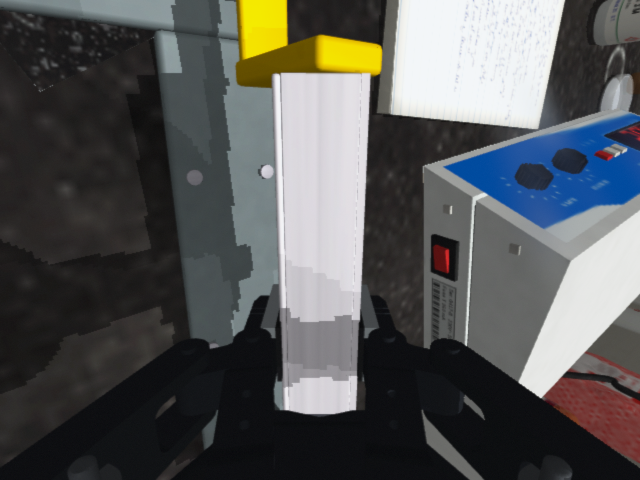

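The pinch closed at about 27–28 mm, so the button is flush. Wrist force is only about 6 N. Sliding now.

Run:
```python
from bench import *
from h import *
R=pinchR(1);s=sense();p=np.array(s['tool_pos']);e=RR[:,0]
line_to(p+e*.02,velocity=.04);s=sense();print(s['time'],(s['tool_pos']-p)@RR,s['ft_force']@RR,s['gripper_width'])
line_to(p+e*.053,velocity=.04);s=sense();print(s['time'],(s['tool_pos']-p)@RR,s['ft_force']@RR)
for k in (.056,.058,.060,.0615):
    r=line_to(p+e*k,velocity=.01,f_stop=14);s=sense();print(r,s['time'],(s['tool_pos']-p)@RR,s['ft_force']@RR,s['gripper_width'])
    if r: break
d=snapshot('wrist');cv2.imwrite('pics/w4.png',d['pixels'][:,:,::-1])
d=snapshot('side');cv2.imwrite('pics/s4.png',cv2.resize(d['pixels'][140:310,190:400,::-1],None,fx=3.5,fy=3.5))
d=snapshot('scene');cv2.imwrite('pics/c4.png',cv2.resize(d['pixels'][180:330,190:400,::-1],None,fx=3.5,fy=3.5))
```

```text
5.25 [ 0.0203 -0.0002  0.    ] [ 2.2231 -1.1101 -1.6051] 0.3196483429909756
6.225 [ 0.0531 -0.0004  0.    ] [-0.007  -5.0917  0.434 ]
False 6.675 [ 0.0562 -0.0004  0.    ] [ 0.8281 -4.9042  1.0256] 0.31738858711431744
False 7.025 [ 0.0587 -0.0004  0.    ] [ 4.3559 -4.4376 -1.8999] 0.3208612278446621
False 7.375 [ 0.0601 -0.0005  0.    ] [ 0.8587 -5.8613  1.1179] 0.31756144955838306
False 7.675 [ 0.061  -0.0004 -0.    ] [-3.7783 -6.252   3.3427] 0.3177692398083745
```

View pics/w4.png

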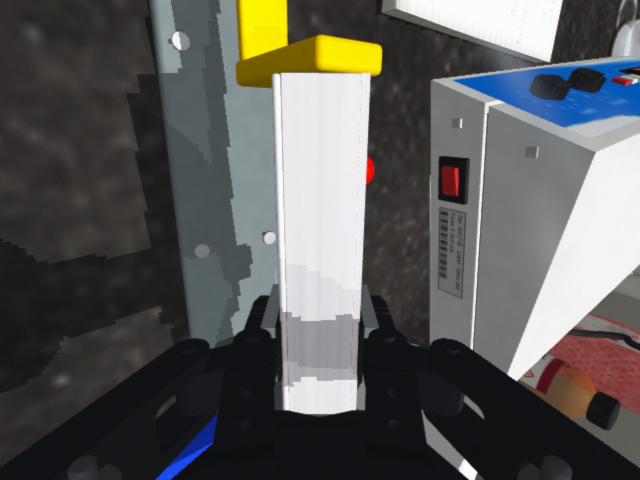

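View pics/c4.png

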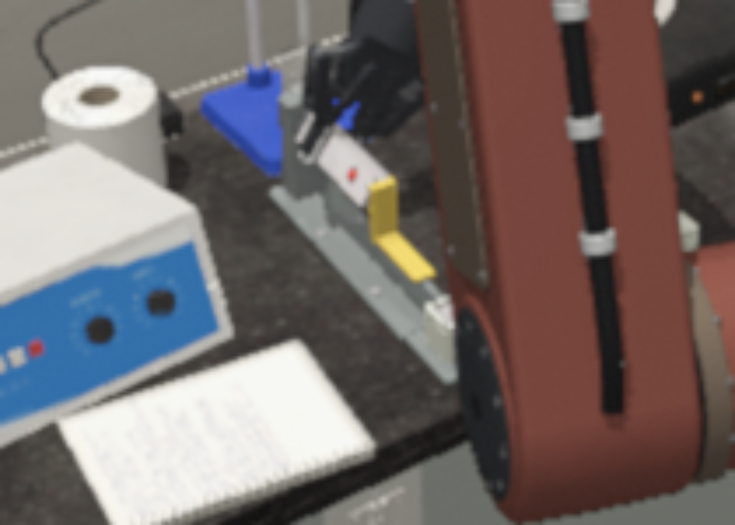

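The button has popped out through the second hole (red bump at (370,170) in w4, and in the middle of the sleeve's front half in the scene view). The keeper is clear of the rule. Releasing, backing off, and going above the rule.

```bash
cat >> h.py <<'E'
def downR(tilt=0.):
    z=np.array([0,0,-1.]);y=np.array([1.,0,0]);x=np.cross(y,z)
    return RR@Ro.from_euler('x',tilt).as_matrix()@np.c_[x,y,z]
E
python3 - <<'E'
from bench import *
from h import *
import pickle
R=pinchR(1)
gripper_to(.75);s=sense();print(s['time'],s['ft_force'],s['gripper_width'])
p=np.array(s['tool_pos']);line_to(p-R[:,2]*.1,velocity=.2)
D=downR();q=rk([0,-.1,.17]);print(D[:,0],inverse_kinematics(q,eul(D)))
move_to(q+[0,0,.04],eul(D))
s1=sense();d1=snapshot('wrist')
line_to(q,velocity=.15);wait(.1)
s=sense();d=snapshot('wrist');pickle.dump((s1,d1,s,d),open('w5.pkl','wb'))
cv2.imwrite('pics/w5a.png',d1['pixels'][:,:,::-1]);cv2.imwrite('pics/w5.png',d['pixels'][:,:,::-1])
print(s['time'],s['tool_pos']-q)
d=snapshot('side');cv2.imwrite('pics/s5.png',cv2.resize(d['pixels'][140:310,190:400,::-1],None,fx=3.5,fy=3.5))
E
```

```text
8.2667 [-0.4706  0.0043 -0.4663] 0.7452986988819169
[0.0637 0.998  0.    ] [-0.3139 -0.3766 -0.4949  1.4525  0.      1.3206]
11.0167 [ 0.0004 -0.0002  0.001 ]
```

View pics/w5.png

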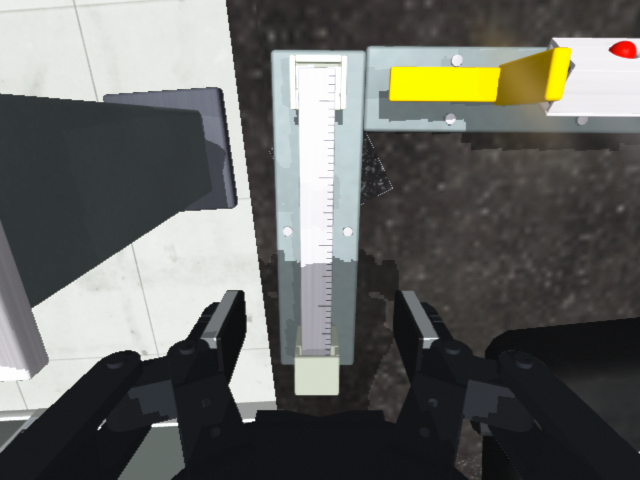

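View pics/w5a.png

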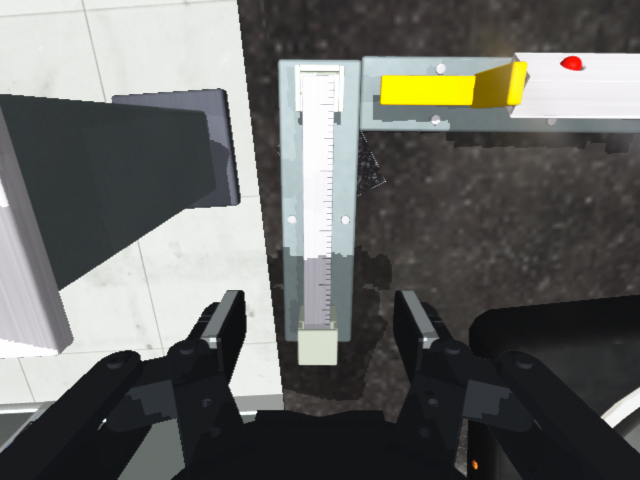

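View pics/s5.png

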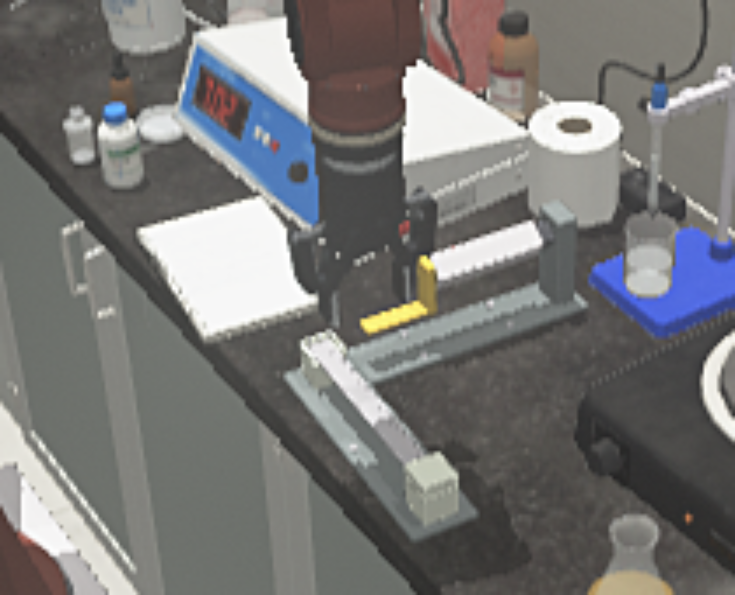

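Run:
```python
from h import *
import pickle
s1,d1,s,d=pickle.load(open('w5.pkl','rb'))
for nm,dd in (('a',d1),('b',d)):
    cv2.imwrite(f'pics/w5z{nm}.png',cv2.resize(dd['pixels'][40:400,270:380,::-1],None,fx=6,fy=1.66,interpolation=cv2.INTER_CUBIC))
def edges(d,s):
    g=cv2.cvtColor(d['pixels'],cv2.COLOR_RGB2HSV)
    # rule: bright low-saturation purple-white vs. teal base -> R-B/green contrast
    p=d['pixels'].astype(int); m=((p[...,0]-p[...,1])>=2).astype(np.uint8)
    out=[]
    for v in range(140,300,20):
        r=np.where(m[v,285:350])[0]+285
        # longest run
        if len(r): 
            runs=np.split(r,np.where(np.diff(r)>3)[0]+1); r=max(runs,key=len); out.append((v,r[0],r[-1]+1))
    return out
for dd,ss in ((d1,s1),(d,s)):
    for v,a,b in edges(dd,ss):
        A=(plane(dd,(a,v),.045,ss)-RK)@RR;B=(plane(dd,(b,v),.045,ss)-RK)@RR
        print(v,a,b,A[:2],B[:2],'w',B[0]-A[0],'c',(A[0]+B[0])/2)
print(proj(d,rk([0,.015,.048]),s),proj(d,rk([0,-.2,.055]),s),proj(d1,rk([0,.015,.048]),s1),proj(d1,rk([0,-.2,.055]),s1))
```

```text
200 325 326 [ 0.0047 -0.0824] [ 0.0055 -0.0824] w 0.0008193451568010001 c 0.005068192438058095
220 347 348 [ 0.0231 -0.0993] [ 0.024  -0.0993] w 0.000833943894571882 c 0.02353342139443758
260 312 328 [-0.0062 -0.1352] [ 0.0076 -0.1352] w 0.01383451754067157 c 0.0006820982686301276
280 325 329 [ 0.0051 -0.1542] [ 0.0087 -0.1542] w 0.003523636737015513 c 0.00689147437462908
140 329 333 [ 0.0071 -0.0332] [ 0.0098 -0.0332] w 0.0026931176517950624 c 0.008449037309118747
200 329 330 [ 0.0075 -0.0744] [ 0.0082 -0.0744] w 0.0007086480204210139 c 0.007819115127812044
220 313 316 [-0.0039 -0.0891] [-0.0018 -0.0891] w 0.002163507388777237 c -0.002863559607959495
280 310 318 [-0.0065 -0.1365] [-0.0004 -0.1365] w 0.006095269799344244 c -0.0034179427907346654
[318.4269  60.4197] [318.4984 358.7931] [319.5408  69.6122] [319.0946 331.6185]
```

View pics/w5zb.png

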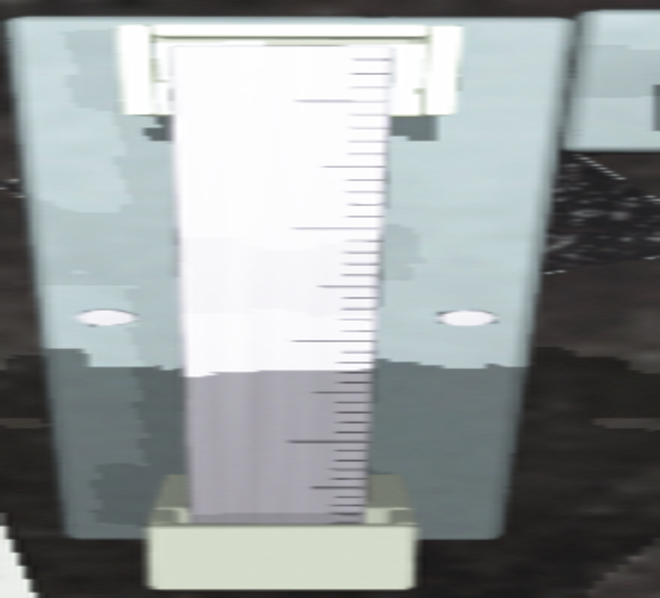

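View pics/w5za.png

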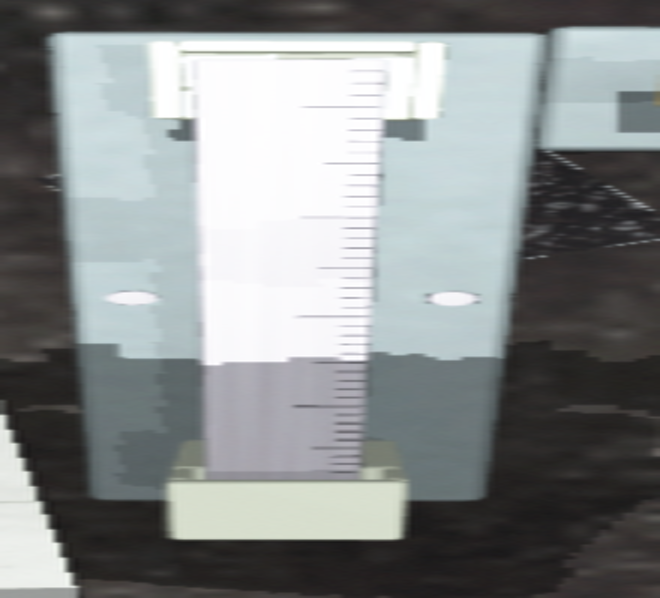

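Run:
```python
from bench import *
from h import *
import pickle
s1,d1,s,d=pickle.load(open('w5.pkl','rb'))
for a,b in (((302.5,74.3),(298.7,67.7)),((334.2,74.3),(335.3,67.7)),((304.5,328),(302,354.5)),((330,328),(330.5,354.5))):
    x,r=tri([ray(d1,a,s1),ray(d,b,s)]);print((x-RK)@RR,r[0])
D=downR();q=rk([-.0012,-.1,.0622])
print(line_to(q,velocity=.12,f_stop=10)); wait(.15)
s=sense();print(s['time'],(s['tool_pos']-RK)@RR,s['ft_force'])
gripper_to(0.,f_grip=60);s=sense();print(s['time'],s['gripper_width'],s['ft_force'],s['ft_torque'])
d=snapshot('wrist');cv2.imwrite('pics/w6.png',d['pixels'][:,:,::-1])
d=snapshot('side');cv2.imwrite('pics/s6.png',cv2.resize(d['pixels'][140:310,190:400,::-1],None,fx=3.5,fy=3.5))
```

```text
[-0.015   0.0179 -0.0063] 0.0002049312774646497
[ 0.0133  0.0194 -0.0183] 7.9068621034384e-05
[-0.0131 -0.1983  0.0519] 6.905915703548115e-08
[ 0.0097 -0.198   0.0524] 0.00012782135753147615
False
12.3167 [-0.0006 -0.1001  0.063 ] [-0.9029  1.0341  0.0842]
12.7833 0.2531265737474646 [-0.4772  1.2222  4.5137] [ 0.0569  0.1968 -0.047 ]
```

View pics/w6.png

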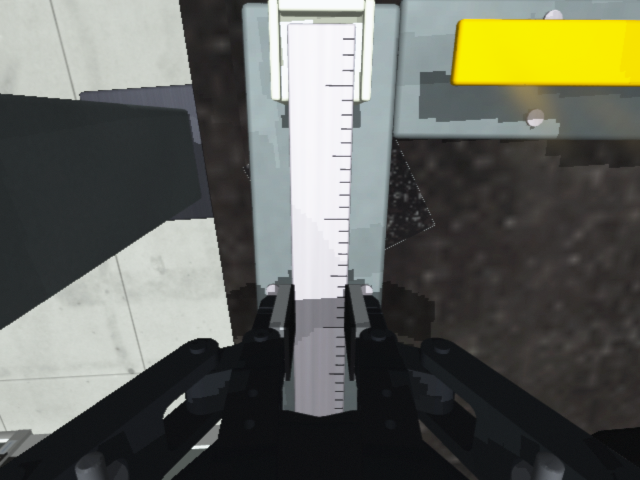

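View pics/s6.png

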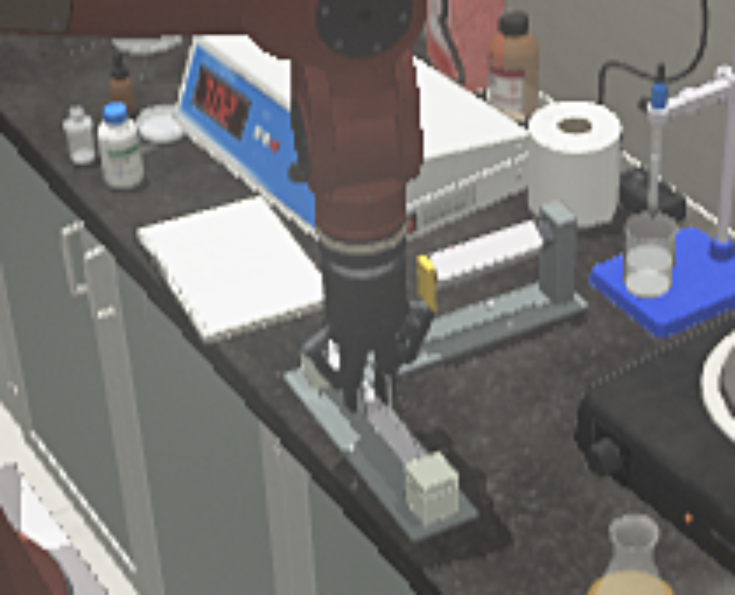

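The rule is gripped at about 22–24 mm between the pads, with its near end free at (320,24) and the keeper well clear. The near-corner heights from the 40 mm vertical baseline came out nonsense (-6 and -18 mm, poor geometry), so I rely on the w0/w1 views, which agreed at 45 mm to about 1 mm. Now tipping the rule about its far end.

Run:
```python
from bench import *
from h import *
s=sense();p0=(s['tool_pos']-RK)@RR;piv=np.array([p0[0],-.228,.040])
th=np.radians(5.)
p1=piv+Ro.from_euler('x',th).as_matrix()@(p0-piv)+[0,0,.001]
print(p0,p1,inverse_kinematics(rk(p1),eul(downR(th))))
print(line_to(rk(p1),velocity=.03,orientation=eul(downR(th)),f_stop=25));wait(.1)
s=sense();print(s['time'],(s['tool_pos']-RK)@RR,s['ft_force'],s['ft_torque'],s['gripper_width'])
d=snapshot('wrist');cv2.imwrite('pics/w7.png',d['pixels'][:,:,::-1])
d=snapshot('side');cv2.imwrite('pics/s7.png',cv2.resize(d['pixels'][200:310,250:360,::-1],None,fx=5,fy=5))
```

```text
[-0.0009 -0.1001  0.0627] [-0.0009 -0.1025  0.0747] [-0.3753 -0.327  -0.6321  1.2926  0.0831  1.2581]
False
13.5583 [-0.0012 -0.1023  0.0744] [ 0.3813  0.1952 -2.323 ] [-0.1375 -0.009   0.0581] 0.2530607660899289
```

View pics/w7.png

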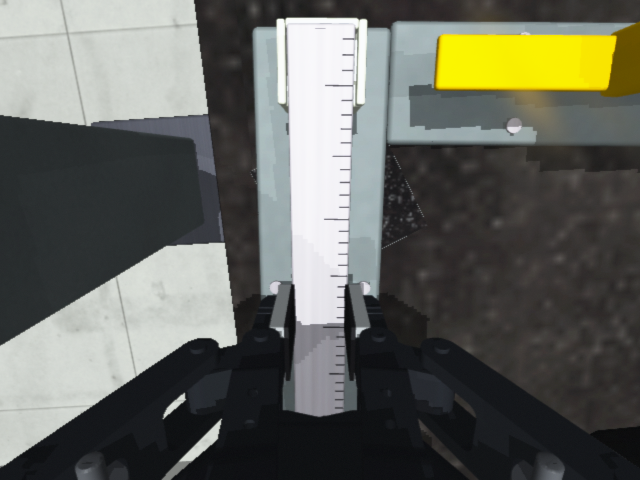

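View pics/s7.png

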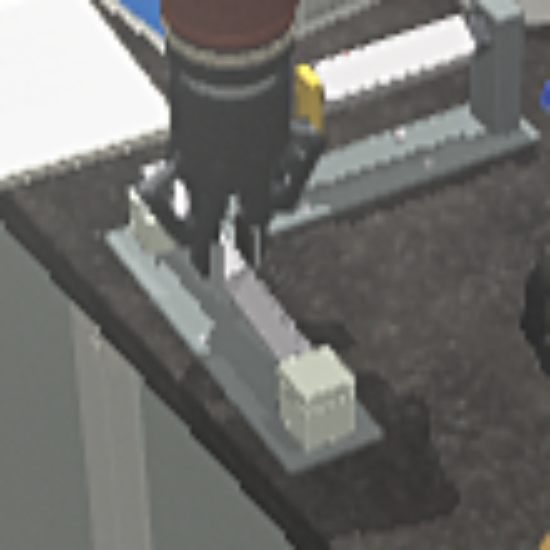

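The near end rose with the gripper (still at (320,25) in the hand view, while the lip and cradle dropped behind it), and the measured weight is about 2.3 N. I'll draw it out and compute the notebook's pose from its corners.

Run:
```python
from bench import *
from h import *
sc=dict(np.load('scene0.npz'));si=dict(np.load('side0.npz'))
C=np.array([(270,422),(510,342),(583,450),(335,542)])/3.5+[130,180]
S=np.array([(138,232),(262,198),(337,300),(210,337)])/3.5+[190,140]
for d,Q in ((sc,C),(si,S)):
    P=np.array([plane(d,u,.012) for u in Q])[:,:2];print(P,P.mean(0));
    for i in range(4):
        v=P[(i+1)%4]-P[i];print('  edge',np.linalg.norm(v),np.degrees(np.arctan2(v[1],v[0])))
# match corners: far-left ...
P1=np.array([plane(sc,u,.012) for u in C])[:,:2]
P2=np.array([plane(si,u,.012) for u in S])[:,:2]
for i in range(4):
    j=np.argmin(np.linalg.norm(P2-P1[i],axis=1));print(i,j,tri([ray(sc,C[i]),ray(si,S[j])]))
s=sense();p=(s['tool_pos']-RK)@RR
print(line_to(rk(p+[0,.052,0.001]),velocity=.06,f_stop=20))
s=sense();print(s['time'],(s['tool_pos']-RK)@RR,s['ft_force'])
d=snapshot('wrist');cv2.imwrite('pics/w8.png',d['pixels'][:,:,::-1])
d=snapshot('side');cv2.imwrite('pics/s8.png',cv2.resize(d['pixels'][140:310,190:400,::-1],None,fx=3.5,fy=3.5))
```

```text
[[0.5484 0.4006]
 [0.5245 0.1932]
 [0.3767 0.2157]
 [0.3979 0.4198]] [0.4619 0.3073]
  edge 0.20874466823403964 -96.56932642894566
  edge 0.14954270223519459 171.33929343758967
  edge 0.20517286510270155 84.06052697558638
  edge 0.15171007807157527 -7.276757176978684
[[0.4077 0.4109]
 [0.5515 0.3926]
 [0.5236 0.1822]
 [0.3856 0.201 ]] [0.4671 0.2967]
  edge 0.14498834755912635 -7.265293870276062
  edge 0.21223459087119184 -97.56269743450777
  edge 0.13929931831133802 172.22425704849292
  edge 0.21104071242898836 83.9817443740727
0 1 (array([0.5543, 0.3986, 0.0072]), [np.float64(0.0003714357476837503), np.float64(0.0003714357476839724)])
1 2 (array([0.5288, 0.1901, 0.0063]), [np.float64(0.0013341910363020887), np.float64(0.0013341910363019712)])
2 3 (array([0.3882, 0.2101, 0.0028]), [np.float64(0.002025963067573902), np.float64(0.002025963067573755)])
3 0 (array([0.4083, 0.4171, 0.0053]), [np.float64(0.0028056373284474317), np.float64(0.002805637328447515)])
False
14.6833 [-0.0011 -0.0504  0.0754] [-0.9514 -0.6914 -2.3582]
```

View pics/w8.png

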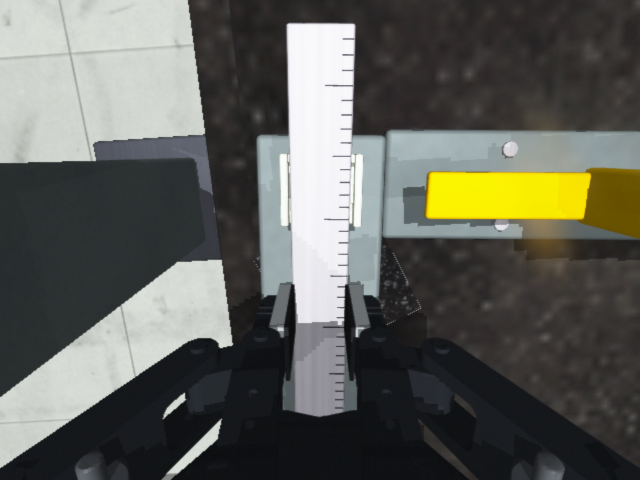

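View pics/s8.png

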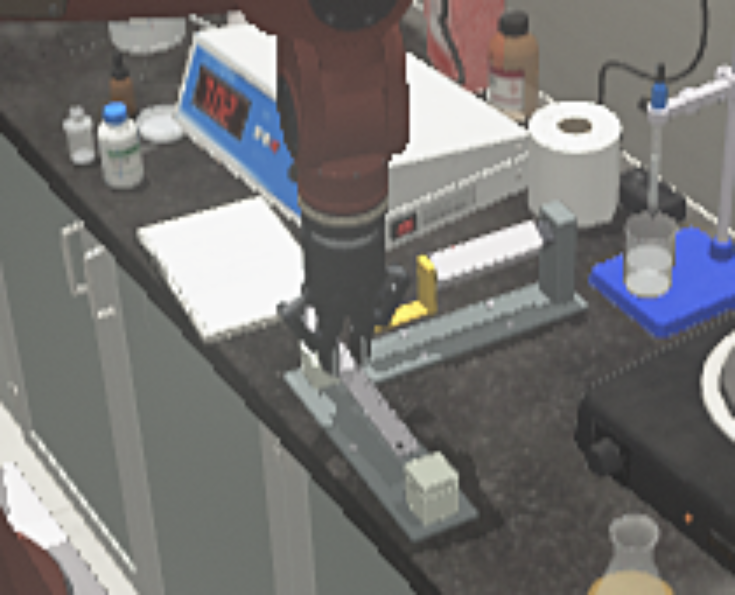

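Run:
```python
from bench import *
from h import *
sc=dict(np.load('scene0.npz'));si=dict(np.load('side0.npz'))
for a,b in (((255.7,275.7),(289,214.9)),((246.6,239.4),(298,187))): print('meter',tri([ray(sc,a),ray(si,b)]))
s=sense();p=(s['tool_pos']-RK)@RR;th=np.radians(5.)
line_to(rk(p+[0,.015,0]),velocity=.06,f_stop=20)
line_to(rk(p+[0,.015,.1]),velocity=.15)
line_to(rk(p+[0,.03,.12]),velocity=.06,orientation=eul(downR(0)))
s=sense();d=snapshot('wrist');cv2.imwrite('pics/w9.png',d['pixels'][:,:,::-1]);print(s['time'],s['tool_pos'],s['gripper_width'],s['ft_force'])
d=snapshot('side');cv2.imwrite('pics/s9.png',cv2.resize(d['pixels'][140:310,190:400,::-1],None,fx=3.5,fy=3.5))
nb=np.array([.468,.303]);a=np.radians(83.6);u=np.array([np.cos(a),np.sin(a)])
q=np.r_[nb+.008*u,.19];print(q,inverse_kinematics(q,[np.pi,0,a]),inverse_kinematics(q-[0,0,.15],[np.pi,0,a]))
```

```text
meter (array([0.5673, 0.2358, 0.011 ]), [np.float64(0.0003088988117568556), np.float64(0.0003088988117566051)])
meter (array([0.6093, 0.234 , 0.118 ]), [np.float64(0.0011205918278797107), np.float64(0.0011205918278798697)])
16.5583 [0.451  0.0707 0.195 ] 0.24496386662803288 [-0.1164  0.7549 -1.364 ]
[0.4689 0.311  0.19  ] [ 0.3531 -0.013  -0.1378  1.446   0.      2.0356] [ 0.3531  0.0678 -0.3325  1.1705  0.      2.0356]
```

View pics/w9.png

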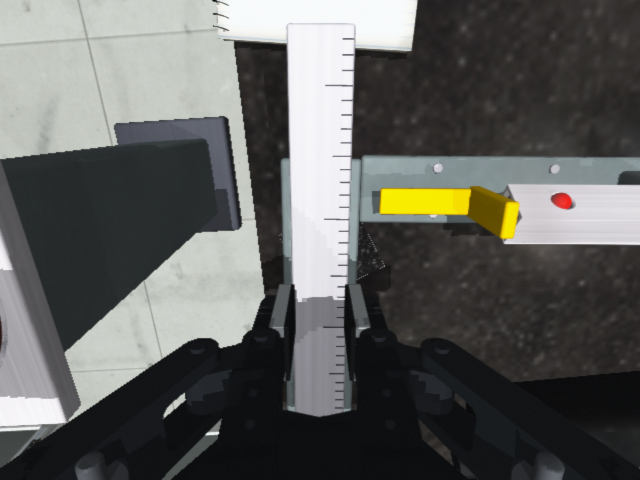

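View pics/s9.png

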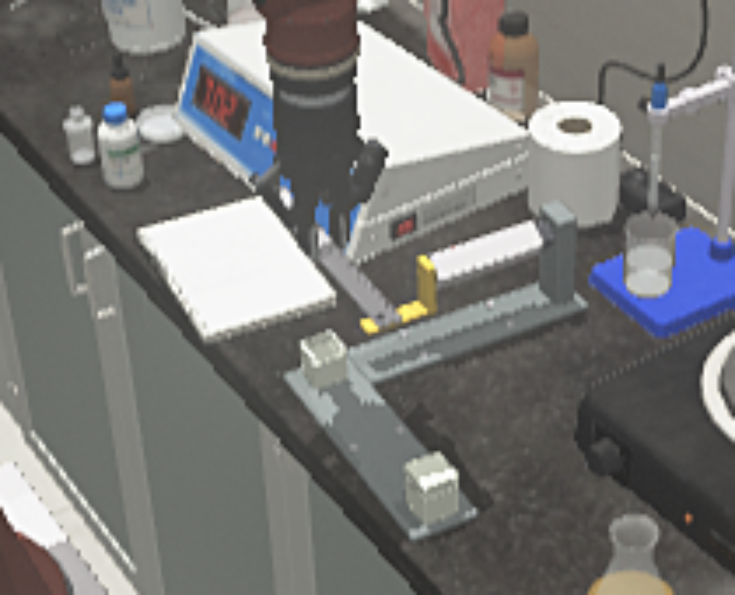

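The rule is held level at (320,25)…(320,410). The button shows in the second hole at (562,200), and the notebook's near edge runs from (218,35) to (411,50). Carrying the rule to the notebook.

Run:
```python
from bench import *
from h import *
import pickle
a=np.radians(83.6);u=np.array([np.cos(a),np.sin(a)]);nb=np.array([.468,.303])
q=np.r_[nb+.008*u,.19]
move_to(q,[np.pi,0,a]);wait(.1)
s=sense();d=snapshot('wrist');cv2.imwrite('pics/w10.png',d['pixels'][:,:,::-1]);print(s['time'],s['tool_pos'],s['ft_force'])
pickle.dump((s,d),open('w10.pkl','wb'))
print([proj(d,np.r_[nb+i*.105*u+j*.075*np.array([u[1],-u[0]]),.012],s) for i in (1,-1) for j in (1,-1)])
d=snapshot('side');cv2.imwrite('pics/s10.png',cv2.resize(d['pixels'][100:270,150:360,::-1],None,fx=3.5,fy=3.5))
```

```text
17.7083 [0.4694 0.3095 0.1902] [ 0.4974 -0.0709 -2.502 ]
[array([413.6093,  94.9322]), array([222.8109,  95.2006]), array([396.3163, 327.6784]), array([241.1284, 327.9568])]
```

View pics/w10.png

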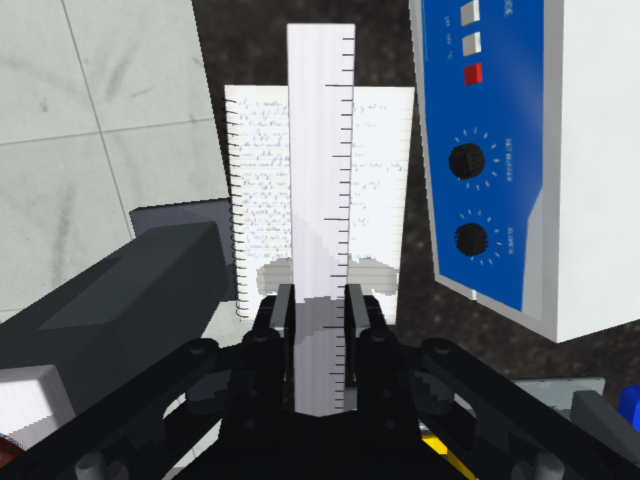

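View pics/s10.png

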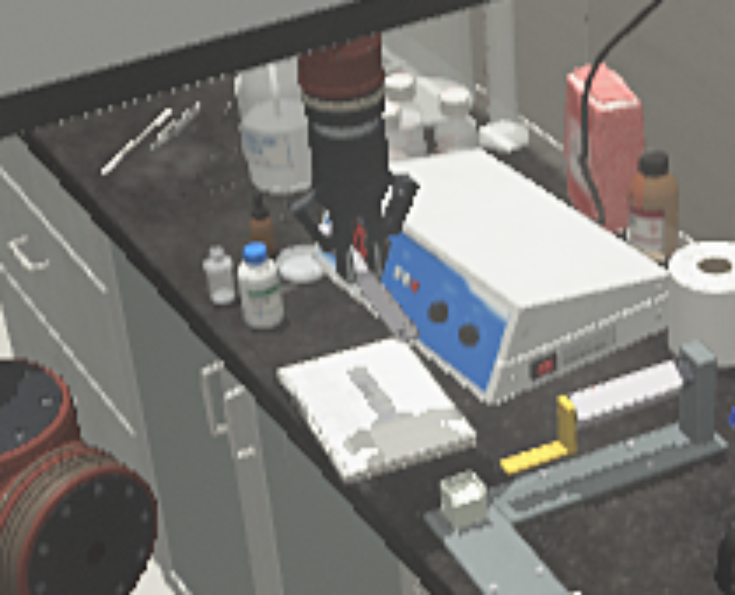

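The notebook corners (225,86), (413,88), (396,323) and (241,321) match the prediction within about 6 mm along its length, so I shift +5 mm and lower.

Run:
```python
from bench import *
from h import *
a=np.radians(83.6);u=np.array([np.cos(a),np.sin(a)]);nb=np.array([.468,.303])+.005*u
q=np.r_[nb+.008*u,.045];o=[np.pi,0,a]
line_to(q,velocity=.12,orientation=o,f_stop=15);wait(.15)
s=sense();print(s['time'],s['tool_pos'],s['ft_force'])
q[2]=.030
print(line_to(q,velocity=.02,f_stop=5))
s=sense();print(s['time'],s['tool_pos'],s['ft_force'])
d=snapshot('side');cv2.imwrite('pics/s11.png',cv2.resize(d['pixels'][100:270,150:360,::-1],None,fx=3.5,fy=3.5))
```

```text
19.3167 [0.4699 0.3161 0.0458] [ 0.16   -0.3089 -2.6817]
True
19.8583 [0.4694 0.3159 0.0348] [0.0307 0.4058 3.9932]
```

View pics/s11.png

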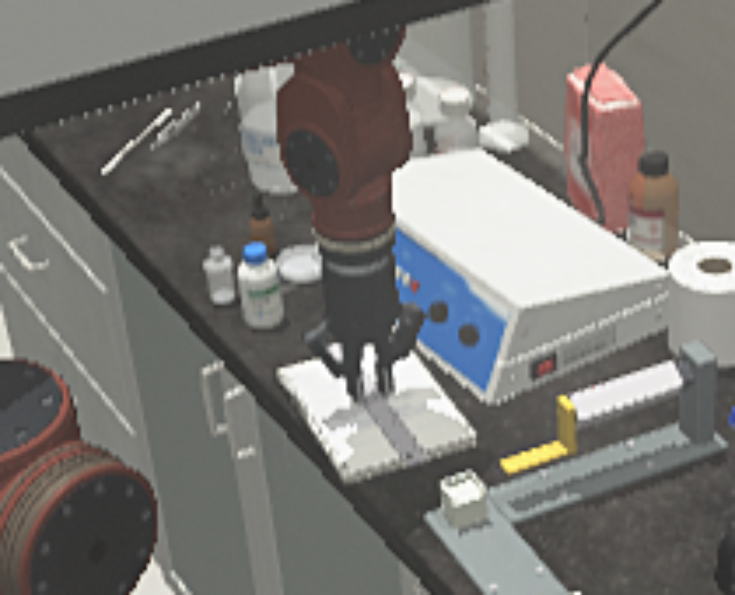

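Contact at TCP z 0.0348, so the underside is at about 0.012 as expected. Releasing and retreating.

Run:
```python
from bench import *
from h import *
import pickle
gripper_to(.55);s=sense();print(s['time'],s['ft_force'],s['gripper_width'])
p=np.array(s['tool_pos']);line_to(p+[0,0,.16],velocity=.15);wait(.3)
s=sense();d=snapshot('wrist');pickle.dump((s,d),open('w12.pkl','wb'));cv2.imwrite('pics/w12.png',d['pixels'][:,:,::-1]);print(s['time'],s['tool_pos'])
d=snapshot('side');pickle.dump(d,open('s12.pkl','wb'));cv2.imwrite('pics/s12.png',cv2.resize(d['pixels'][100:400,150:450,::-1],None,fx=2,fy=2))
```

```text
20.275 [-0.3268  0.0083  0.1212] 0.5470443357491699
21.7917 [0.4684 0.3155 0.1933]
```

View pics/w12.png

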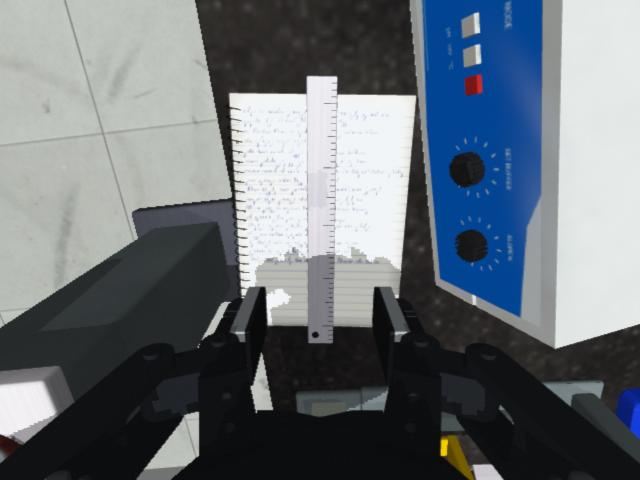

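View pics/s12.png

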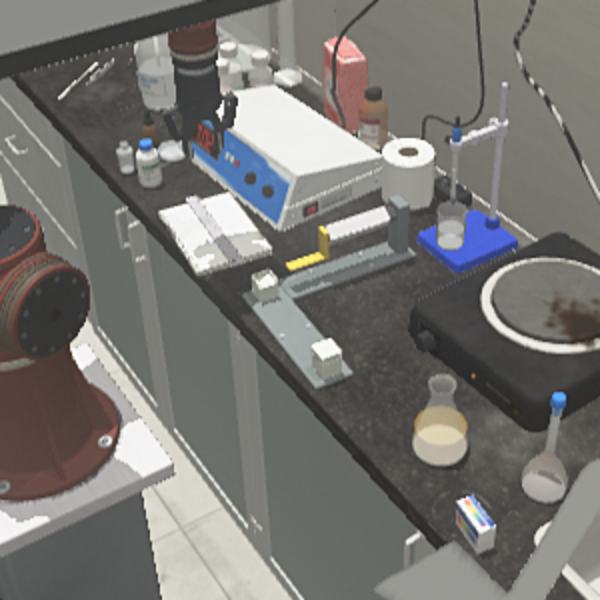

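The rule lies centred along the notebook, overhanging a little at both ends (76…343 against the notebook's 94…326). I'll do a numeric check and then hand in.

Run:
```python
from bench import *
from h import *
import pickle
s,d=pickle.load(open('w12.pkl','rb'))
nb=np.array([plane(d,u,.012,s)[:2] for u in ((229,94),(415,96),(399,327),(244,326))])
r=np.array([plane(d,u,.017,s)[:2] for u in ((307,76),(337,76),(333,343),(309,343))])
for P in (nb,r):
    v=(P[0]+P[1]-P[2]-P[3])/2;w=(P[1]+P[2]-P[0]-P[3])/2;print(P.mean(0),np.linalg.norm(v),np.linalg.norm(w),np.degrees(np.arctan2(v[1],v[0])))
s12=pickle.load(open('s12.pkl','rb'))['pixels'].astype(int);s0=np.load('side0.npz')['pixels'].astype(int)
df=np.abs(s12-s0).max(2)
for n,(x,y,w,h) in dict(con=(355,285,32,50),vol=(410,293,28,60),box=(375,343,25,35),kcl=(216,167,17,28)).items(): print(n,(df[y:y+h,x:x+w]>40).mean())
s=sense();print(s['time'],s['gripper_width'])
finish_job()
```

```text
[0.4693 0.3084] 0.21083724857062913 0.14948425004837076 83.62083962113128
[0.4689 0.3075] 0.23944768855307969 0.02324463578755841 83.52632822614699
con 0.0
vol 0.022023809523809525
box 0.0
kcl 0.0
21.8917 0.5481419660848466
the job is handed in; nothing more can be done
```

The rule is laid flat along the middle of the notebook, the sleeve is locked at its second hole, and I handed the job in at about 21.9 s of the 51 s allowed. No verdict is reported, so what follows rests on my own checks.

**What I did:**
- I pinched the sleeve over the button and slid it back about 61 mm until the button popped out through the second hole.
- I gripped the rule near its middle and tipped it up about 5° around its far end.
- I drew it about 67 mm over the lip, carried it to the notebook, set it down on contact, released it and backed off.

**Last checks:**
- **Rule:** its centre measured within about 1 mm of the notebook's centre, and it is aligned within about 0.1°. Contact height showed its underside at about 12 mm.
- **Measured sizes:** the rule came out at 239 × 23 mm and the notebook at 211 × 149 mm, which agree with the text.
- **Sleeve lock:** the button was seen standing out of the second hole after release. I did not measure how far it stands out.
- **Bottles, flasks and box:** they look unchanged against the first side view. The volumetric flask's patch differed in 2% of its pixels.

**Checks that failed or disagreed:**
- The height of the rule's near end from two wrist views 40 mm apart was unusable, so I relied on the first two wrist views, which agreed with 45 mm.
- The notebook's cover height from the scene and side views came out at 3 to 7 mm instead of 12 mm. Contact on set-down confirmed about 12 mm.

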